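Feed the bottom carrier plate from the stacker under the scanner hood

ROBOT

A 7-joint arm with a two-finger parallel gripper is mounted at the origin on a cart in front of the work surface, level with it; the furniture and walls round the work are solid. World frame = base frame: x ahead of the robot, y to its left, z up, the work surface at z = 0. Lengths are in m, angles in rad, forces in N, time in s.
With the tool pointing down it reaches from about 0.4 to 0.85 m from the base axis. Payload 6.9 kg.
Tool frame: the origin (TCP) lies midway between the tips of the shut fingers; the grasp point (between the pads) lies behind it (ctrl.pinch_z is the z of the grasp point in the tool frame, in m); z points along the fingers, y is the line along which they close (so a half turn about z gives the same grasp; the last joint's range is limited). The gripper opens to 85 mm and grips with 20 to 120 N. Pads are 22 mm wide; open, the fingers measure 114 mm over their backs; the gripper's body (76 mm by 85 mm) begins 54 mm behind the grasp point. The pads swing forward as they close: fully open they stand 13 mm farther back than shut.
Start: joints at [1.238, 0.507, -0.238, 1.5, 0.126, 1.149, -0.155], TCP at [0.265, -0.566, 0.231] pointing down, gripper open.
Joint ranges: [-3.08, 3.08], [-0.24, 2.05], [-1.43, 1.35], [0, 2.5], [-1.52, 4.66], [0.17, 1.96], [-2.89, 2.89]. Speed limits (rad/s): [2.39, 2.39, 3.14, 3.14, 3.14, 3.14, 3.14].

INTERFACE

Orientations are given as a unit quaternion [w, x, y, z].
In Python, from station import ctrl, get_state, vision, ticket, models gives the robot as it stands. Calls block until the motion is done:
- ctrl.movep(position, orientation): joint-space move of the TCP to a pose.
- ctrl.movel(position, frame=None, max_speed=0.15): straight line of the TCP; frame=None keeps the orientation; max_speed is the mean speed in m/s.
- ctrl.set_joints(angles): joint-space move.
- ctrl.ungrasp() and ctrl.close_gripper(force=None): open the fingers fully, or close them until they stop; force is the grip in N (None keeps the last).
- ctrl.pause(seconds).
- ctrl.ik(position, orientation): joint angles nearest the present ones, or None.
- get_state(): the state.
- vision.grab_frame(name): name is "scene" or "side" or "wrist"; returns (picture, depth): 420x560x3 uint8, blue, green, red; 420x560 float32, m along the optical axis (not along the pixel's ray), 0 where there is no reading.
- vision.camera_info(name): a dict with "mtx" (3x3 intrinsics, pixels), "R" (3x3) and "t" (3): a world point X has camera coordinates R X + t; the wrist camera has in their place "hand_eye" (4x4, takes a point from camera to tool coordinates, whose origin is the TCP and whose axes are the flange's). Camera axes: x right, y down, z forward; pixel columns grow to the right and rows downward; lengths in m; the calibration is good to about 2 mm. A picture is of the moment at which its call begins: read the wrist's pose just before it. camera_info takes no time and is no camera call.
A pose or a line that the arm cannot do raises ctrl.Unreachable and nothing moves.
- ticket.close_job(): hands the job in; it is judged then, once.
Trained networks look in the newest picture that a camera, given by its name, has taken for a name from the list of things; names that differ only in an ending like _2 or _b are one class to them, and where a whole thing is asked for, a point or a joint stands for the part that bears it (a point fixed in the world has none). Each returns a list of dicts, best first, with "p" (0 to 1); they miss things now and then, are a little off and sometimes report something else, mostly with a low value. They report only what shows in the picture. A call takes as long as a camera call. They do not tell look-alikes from the thing itself.
- models.recognise(camera, target): "point" ([column, row] in pixels, amid what is visible of it).
- models.masks_of(camera, target): "mask" (420x560 bool, what is visible of it) and "point" ([column, row] in pixels, amid what is visible of it).
The state is a dict: "time": time; "qpos": joint angles; "qd": joint speeds; "tau": joint torques, N m; "tcp_pos": TCP position; "eef_rot": TCP orientation; "contact_force": force on the tool from outside, world axes, zero at the start; "wrist_torque": the same for the moment, N m; "width": finger opening in m; "gripper_force": force on a finger pad.
Only numpy, scipy, OpenCV 4.12 (cv2) and the standard library are available. Lean on these libraries where they do the work, as an engineer would, in place of code of your own. Each camera call takes 0.05 s, during which the arm holds its last target. There are 200 camera calls.

TASK

Take the label roll that lies in the way off the plate station and put it down flat on the bench. Then slide only the bottom carrier plate out of the magazine towards the near stop, without lifting it, so that the rest drop down and lie flat in the magazine; finally slide it sideways under the scanner hood, fully home against the end wall. Leave the tape and the two bottles as they stand.

Things in the scene. Friction and masses are not known exactly. Their poses are not given: they have to be found in the camera images.
- station: Fixed grey board 358 x 251 x 8 mm on the bench; plates slide on its top, 8 mm above the bench. Origin on the bench plane under the outlet; figures are in mm along its axes (x from the table into the magazine, y to the hood). Open table: x -174 to -6, y -85 to 55. Magazine (open-topped aluminium bin, 60 mm above the board): x 0 to 168. Housing 50 mm high: x 12 to 160, y 72 to 160.
- outlet (a point): Middle of the magazine's outlet at board level, on the outer face of its gate (station x -6, y 0). The outlet is 17 mm high and 113 mm wide; the gate is 6 mm thick. Same axes as the station; plates come out towards -x.
- near_stop (a point): Foot of the near stop's inner face, in line with the outlet (station x -174, y 0): a strip along y (y -60 to 160), 12 mm high and 8 mm thick, which bounds the table on the robot's side. 168 mm from the outlet; a plate is 160 mm long.
- hood_mouth (a point): Middle of the mouth of the scanner hood at board level (station x -90, y 55). The space under the hood is 20 mm high and 168 mm wide (x -174 to -6); the hood's top is 60 mm above the bench. A plate pushed along +y goes in only when it has left the outlet completely and lies about square against the near stop.
- end_wall (a point): Foot of the end wall under the hood (station x -90, y 152), 97 mm inside the mouth. A plate home against it has its centre 55 mm before it and its trailing edge still 13 mm outside the hood's mouth.
- plate_1: Bottom carrier plate: flat white plastic, 160 (x) x 110 (y) x 12 mm, grey round marks on top, about 0.12 kg. Origin: centre of the underside, axes as the station's. A finger window right through it, 30 (x) x 56 (y) mm, centred at x -53, y 0, leaves a bar 12 mm wide at the -x edge. At the start it sticks 52 to 64 mm out of the magazine (46 to 58 mm past the gate), the window in the open.
- plate_2: Second plate from below, of the same shape and size as plate_1, wholly inside the magazine, resting on plate_1. When plate_1 leaves, it is held back by the gate, tips and drops 12 mm onto the board. Origin at the centre of its underside.
- plate_3: Third plate, same shape, on plate_2. Origin at the centre of its underside.
- plate_4: Top plate, same shape, on plate_3. Origin at the centre of its underside.
- label_roll: Loose roll of white labels, 58 mm in diameter, 28 mm high, lying flat (axis up) on the table in front of the outlet, in the plate's way; 45 g. Origin at the centre of its underside. Free bench to put it on lies beside the table, e.g. centred at station x = -148, y = -140 mm.
- tape: Bystander: ring of adhesive tape lying flat on the bench, 98 mm across, 25 mm high, on the -y side of the station. Origin at the centre of its underside.
- bottle_0: Bystander: white reagent bottle with screw cap, 35 x 58 x 78 mm, standing on the bench on the -y side of the station. Origin at the centre of its underside.
- bottle_1: Bystander: brown reagent bottle with screw cap, 35 x 58 x 78 mm, standing on the bench on the +y side of the station, beyond the hood. Origin at the centre of its underside.
There are look-alikes about, which are no part of the job. What is shaped like the label_roll but blue or yellow is not meant.

How it is judged:
By the outcome, as a careful person would: the job done as asked, in the order asked, and still so for the second after the job is handed in, with the robot touching nothing.
It also fails if it takes over 67 s, if anything falls off the work surface, if the arm or the gripper's body presses on something with over 40 N, if the wrist force passes 120 N, or if a joint passes its speed limit or range.

## Working session

There is one attempt and no reset: what is moved stays moved. The work goes in short steps, each a Python script; the robot and the scene stay as the last script left them, time stands still between calls to the robot, and variables do not carry over. Pictures are saved under pics/ and viewed, at most 10 in all, crops included, and the job is handed in when it is done.

```bash
ls; mkdir -p pics; cat > h.py <<'E'
import numpy as np, cv2
from station import ctrl, get_state, vision, ticket, models
from scipy.spatial.transform import Rotation as Ro
def cam(name):
    c=vision.camera_info(name); K=np.array(c["mtx"])
    if "R" in c: R=np.array(c["R"]);t=np.array(c["t"]); return K,R,t
    s=get_state(); q=s["eef_rot"]; T=np.eye(4);T[:3,:3]=Ro.from_quat([q[1],q[2],q[3],q[0]]).as_matrix();T[:3,3]=s["tcp_pos"]
    M=np.linalg.inv(T@np.array(c["hand_eye"])); return K,M[:3,:3],M[:3,3]
def cloud(d,K,R,t):
    v,u=np.mgrid[:d.shape[0],:d.shape[1]]
    P=np.stack([(u-K[0,2])/K[0,0]*d,(v-K[1,2])/K[1,1]*d,d],-1)
    W=(P-t)@R; W[d<=0]=np.nan; return W
def proj(X,K,R,t):
    p=(R@np.array(X)+t); p=K@p; return p[:2]/p[2]
def grab(name):
    C=cam(name); im,d=vision.grab_frame(name); return im,d,C,cloud(d,*C)
E
python3 - <<'E'
from h import *
s=get_state();print(s["time"],s["tcp_pos"],s["eef_rot"],ctrl.pinch_z)
ims=[]
for n in("scene","side"):
    im,d,C,W=grab(n); np.savez(f"/tmp/{n}.npz",im=im,d=d,W=W); cv2.imwrite(f"pics/{n}.png",im)
    print(n,(-C[1].T@C[2]).round(3))
    for t in("label_roll","plate_1","tape","bottle_0","bottle_1","outlet","near_stop","hood_mouth","end_wall","station"):
        try:
            for r in models.masks_of(n,t)[:4]:
                m=r["mask"];print(t,round(r["p"],2),np.round(r["point"]),m.sum(),np.nanmedian(W[m],0).round(3))
        except Exception as e:
            try: print(t,[(round(r["p"],2),np.round(r["point"])) for r in models.recognise(n,t)[:3]])
            except Exception as e2: print(t,repr(e)[:80],repr(e2)[:80])
E
```

```text
pics
0.0 [ 0.26465456 -0.56563237  0.23044065] [-8.58705709e-04  9.76141159e-01  2.17135103e-01 -2.15645420e-04] -0.0187
scene [0.136 0.188 0.715]
label_roll 0.9 [218. 352.] 1013 [0.4   0.072 0.027]
label_roll 0.87 [312. 242.] 778 [ 0.452 -0.193  0.035]
label_roll 0.82 [368. 165.] 497 [ 0.533 -0.472  0.027]
plate_1 0.96 [244. 181.] 2493 [ 0.658 -0.19   0.056]
plate_1 0.69 [282. 220.] 698 [ 0.545 -0.195  0.02 ]
plate_1 0.58 [260. 199.] 69 [ 0.623 -0.197  0.028]
tape 0.85 [340. 190.] 965 [ 0.517 -0.339  0.021]
tape 0.32 [249. 242.] 13372 [ 0.518 -0.088  0.051]
bottle_0 0.91 [311. 172.] 650 [ 0.595 -0.332  0.048]
bottle_0 0.84 [170. 247.] 888 [0.615 0.03  0.053]
bottle_1 0.91 [311. 172.] 650 [ 0.595 -0.332  0.048]
bottle_1 0.84 [170. 247.] 888 [0.615 0.03  0.053]
outlet 0.71 [249. 241.] 13186 [ 0.517 -0.087  0.051]
near_stop 0.73 [250. 244.] 13108 [ 0.516 -0.086  0.051]
hood_mouth 0.82 [249. 243.] 13482 [ 0.519 -0.088  0.051]
end_wall 0.88 [250. 242.] 13676 [ 0.519 -0.088  0.051]
side [0.3   0.726 0.86 ]
label_roll 0.85 [304. 172.] 312 [ 0.536 -0.466  0.026]
label_roll 0.68 [310. 241.] 533 [ 0.455 -0.186  0.034]
label_roll 0.68 [310. 330.] 725 [0.402 0.081 0.028]
plate_1 0.76 [232. 216.] 1576 [ 0.66  -0.194  0.057]
plate_1 0.73 [280. 228.] 327 [ 0.552 -0.209  0.021]
plate_1 0.66 [270. 255.] 7814 [ 0.526 -0.081  0.054]
plate_1 0.64 [253. 219.] 30 [ 0.615 -0.213  0.04 ]
tape 0.92 [296. 209.] 688 [ 0.518 -0.334  0.019]
bottle_0 0.65 [270. 192.] 363 [ 0.599 -0.327  0.054]
bottle_1 0.65 [270. 192.] 363 [ 0.599 -0.327  0.054]
outlet 0.69 [271. 252.] 7817 [ 0.526 -0.082  0.054]
near_stop 0.95 [272. 252.] 7696 [ 0.525 -0.081  0.054]
hood_mouth 0.83 [271. 255.] 7654 [ 0.524 -0.08   0.054]
end_wall 0.63 [272. 258.] 7394 [ 0.522 -0.078  0.054]
station 0.94 [272. 249.] 8060 [ 0.526 -0.083  0.053]
```

View scene.

```bash
python3 -c "
import cv2
a=cv2.imread('pics/scene.png')
cv2.imwrite('pics/crop.png',cv2.resize(a[130:390,130:420],None,fx=2.2,fy=2.2,interpolation=cv2.INTER_CUBIC))"
```

```text
(no output)
```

View pics/crop.png

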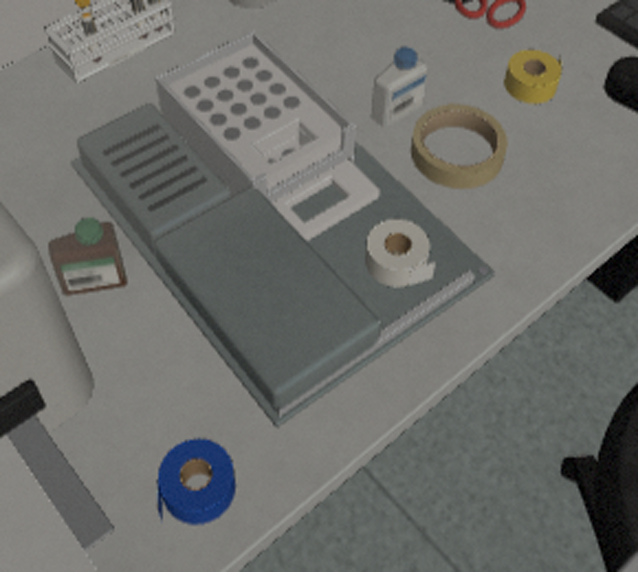

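The three rolls in the scene picture are blue (218,352), yellow (368,165) and white (312,242). The white one fits: right colour, top at z≈0.036, on the table in front of the outlet. Next I'll fit the station pose.

```bash
cat > fit.py <<'E'
from h import *
pts=[];hood=[];pl=[];roll=[]
for n in("scene","side"):
    z=np.load(f"/tmp/{n}.npz");W=z["W"];P=W.reshape(-1,3);ok=np.isfinite(P).all(1)
    A=W[...,2]
    m=((A>0.0045)&(A<0.075)).astype(np.uint8)
    m=cv2.morphologyEx(m,cv2.MORPH_OPEN,np.ones((3,3)))
    k,l=cv2.connectedComponents(m)
    seed={"scene":(230,270),"side":(271,275)}[n]
    v=l[seed[1],seed[0]]; pts.append(W[l==v]); print(n,v,(l==v).sum())
a=np.concatenate(pts)
for w in pts+[a]:
    for f,lo,hi in(("all",.0045,.075),("board",.0045,.012),("hood60",.052,.066)):
        q=w[(w[:,2]>lo)&(w[:,2]<hi)]
        if f=="hood60":
            q=q[(q[:,1]>-.2)]
        r=cv2.minAreaRect(q[:,:2].astype(np.float32)); print(f,len(q),np.round(r[0],4),np.round(r[1],4),round(r[2],2),np.median(q[:,2]).round(4))
np.save("/tmp/a.npy",a)
E
python3 fit.py
```

```text
scene 13 17456
side 13 10388
all 17456 [ 0.5726 -0.1437] [0.2526 0.3562] 86.97 0.0514
board 3383 [ 0.5727 -0.1439] [0.2522 0.3564] 87.03 0.0085
hood60 6849 [ 0.5737 -0.1084] [0.1809 0.3547] 86.58 0.0598
all 10388 [ 0.5697 -0.1857] [0.3457 0.3557] 86.65 0.0549
board 1203 [ 0.4943 -0.1785] [0.3407 0.2049] 88.1 0.009
hood60 4496 [ 0.5726 -0.1075] [0.1809 0.3596] 83.81 0.06
all 27844 [ 0.5703 -0.1856] [0.3463 0.3563] 86.88 0.0527
board 4586 [ 0.568  -0.1827] [0.3351 0.3559] 86.02 0.0086
hood60 11345 [ 0.5735 -0.1072] [0.1823 0.3587] 84.91 0.0598
```

View pics/side.png

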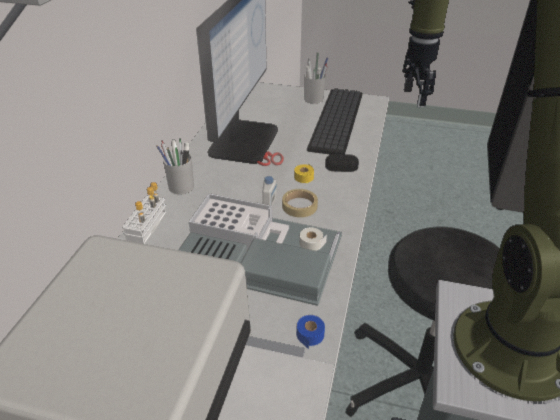

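The crop shows the white roll on the table, and the board fit gives 252x356 against 251x358 nominal. That puts the station origin at about (0.5736,-0.1844), yaw −3°. I'll move above it and refine with the wrist camera.

```bash
cat >> h.py <<'E'
O=np.array([.5736,-.1844]);YAW=np.radians(-3.0)
def RS(): c,s=np.cos(YAW),np.sin(YAW); return np.array([[c,-s],[s,c]])
def w2s(P): return (np.asarray(P)[...,:2]-O)@RS()
def s2w(x,y,z): return [*(O+RS()@[x,y]),z]
def quat(turn=0): a=(YAW+turn)/2; return [0,np.cos(a),np.sin(a),0]   # turn=0: closing along station y
def F(): s=get_state(); return np.round([s["time"],*s["contact_force"],s["width"]],3), np.round([*w2s(s["tcp_pos"]),s["tcp_pos"][2]],4)
E
python3 - <<'E'
from h import *
print(ctrl.ik(s2w(-.12,-.015,.26),quat()),ctrl.ik(s2w(-.12,-.015,.26),quat(np.pi)))
ctrl.movep(s2w(-.11,-.015,.26),quat())
im,d,C,W=grab("wrist"); cv2.imwrite("pics/w1.png",im); np.savez("/tmp/w1.npz",im=im,d=d,W=W)
S=np.dstack([w2s(W)*1000,W[...,2]*1000])
for t in("label_roll","plate_1"):
    for r in models.masks_of("wrist",t)[:3]:
        m=r["mask"];q=S[m];q=q[np.isfinite(q).all(1)];print(t,round(r["p"],2),np.round(r["point"]),m.sum(),np.percentile(q,[2,50,98],axis=0).round(1).tolist())
q=S[(S[...,2]>33)&(S[...,2]<40)&(S[...,0]<-20)&(S[...,1]<45)];print("roll",len(q),cv2.minEnclosingCircle(q[:,:2].astype(np.float32)),np.median(q,0))
print(F(),get_state()["qpos"])
E
```

```text
[ 0.57020414  0.2799598  -0.28722743  1.79019509  0.0886845   1.0839805
 -1.37114195] [ 1.04894927  0.3912688  -0.99080921  1.78495998  0.35561662  1.15853177
  1.46540429]
label_roll 0.96 [284. 186.] 1992 [[-145.4, -43.7, 13.5], [-115.3, -19.4, 36.3], [-87.7, 7.1, 37.9]]
label_roll 0.61 [540.  94.] 2690 [[-47.5, -311.4, 1.4], [-21.6, -286.1, 27.5], [6.3, -270.1, 30.0]]
label_roll 0.58 [ 67. 233.] 2447 [[-208.2, 214.1, 2.9], [-181.0, 237.4, 27.6], [-155.0, 269.4, 29.8]]
plate_1 0.85 [266.  49.] 5360 [[7.1, -54.4, 48.2], [32.1, -0.3, 56.5], [56.6, 52.4, 58.2]]
plate_1 0.66 [265.  78.] 4619 [[-45.1, -53.7, 18.4], [-11.0, -1.0, 20.6], [48.2, 51.2, 22.4]]
plate_1 0.56 [261.  16.] 370 [[6.0, -30.7, 21.5], [49.7, 0.8, 28.4], [50.3, 42.5, 38.6]]
roll 1830 ((-119.52877807617188, -20.972332000732422), 33.08597946166992) [-115.04888155  -19.44575332   36.39187594]
(array([2.808, 0.184, 0.587, 0.229, 0.085]), array([-0.1102, -0.0161,  0.2598])) [ 0.55918498  0.2951319  -0.28192178  1.76827672  0.09150432  1.09119671
 -1.37833186]
```

View pics/w1.png

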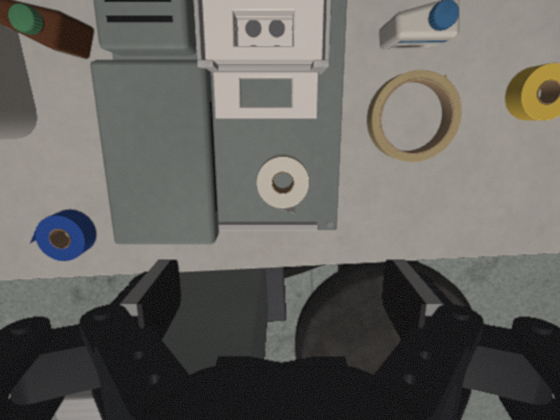

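The wrist view shows the white roll at (284,186) and the plate_1 window at (266,93). Next I'll refine from the same data and pick the roll.

```bash
python3 - <<'E'
from h import *
W=np.load("/tmp/w1.npz")["W"]; S=np.dstack([w2s(W)*1000,W[...,2]*1000])
x,y,z=S[...,0],S[...,1],S[...,2]
def edge(m,along,val,nb,fn):
    out=[]
    for b in nb:
        k=m&(abs(along-b)<4)
        if k.sum()>3: out.append((b,round(float(fn(val[k])),1)))
    return out
p=(z>16)&(z<24)&(x<-8)&(x>-75)&(abs(y)<60)
print("plate -x edge",edge(p,y,x,[-48,-36,0,36,48],np.nanmin))
print("plate y",edge(p,x,y,[-50,-42,-25,-15],np.nanmin),edge(p,x,y,[-50,-42,-25,-15],np.nanmax))
w=(z<14)&(x<-8)&(x>-60)&(abs(y)<40); print("window x",[ (b,np.nanmin(x[w&(abs(y-b)<4)&(x>-48)]).round(1),np.nanmax(x[w&(abs(y-b)<4)&(x>-48)]).round(1)) for b in(-20,0,20)],"y",np.nanmin(y[w&(abs(x+30)<6)]),np.nanmax(y[w&(abs(x+30)<6)]))
h=(z>54)&(z<66)&(y>40)&(y<110)&(x>-190)&(x<0); print("hood -y edge",edge(h,x,y,[-160,-120,-80,-40,-15],np.nanmin))
n=(z>17)&(z<24)&(x<-160)&(x>-200)&(y<40); print("stop",edge(n,y,x,[-50,-30,0,30],np.nanmin),edge(n,y,x,[-50,-30,0,30],np.nanmax))
ctrl.movep(s2w(-.1165,-.0185,.10),quat())
ctrl.movel(s2w(-.1165,-.0185,.010),max_speed=.12)
print(F()); ctrl.close_gripper(25); print(F())
ctrl.movel(s2w(-.1165,-.0185,.09)); print(F())
E
```

```text
plate -x edge [(-48, -46.1), (-36, -46.1), (0, -46.1), (36, -46.1), (48, -46.0)]
plate y [(-50, -55.6), (-42, -55.6), (-25, -56.1), (-15, -55.9)] [(-50, 53.9), (-42, 53.7), (-25, 53.8), (-15, 53.3)]
window x [(-20, np.float64(-47.2), np.float64(-8.0)), (0, np.float64(-47.2), np.float64(-8.0)), (20, np.float64(-47.2), np.float64(-8.1))] y -28.50089838267263 27.092599973740352
hood -y edge [(-160, 54.0), (-120, 54.0), (-80, 54.1), (-40, 53.9), (-15, 54.0)]
stop [(-50, -175.2), (-30, -175.6), (0, -175.5), (30, -175.4)] [(-50, -168.2), (-30, -168.4), (0, -168.2), (30, -168.0)]
(array([ 4.392, -0.787, -0.147, -0.065,  0.086]), array([-0.1159, -0.0187,  0.0108]))
(array([ 4.767e+00, -1.066e+00,  3.000e-03,  4.734e+00,  5.700e-02]), array([-0.1161, -0.0187,  0.0108]))
(array([ 5.45 , -0.527, -0.177, -0.756,  0.057]), array([-0.1169, -0.0185,  0.0896]))
```

```bash
sed -i 's/^O=.*;YAW=np.radians(-3.0)/YAW=np.radians(-3.0);O=np.array([.5796,-.1857])/' h.py
python3 - <<'E'
from h import *
X,Y=-.148,-.142
ctrl.movel(s2w(X,Y,.09),max_speed=.2)
ctrl.movel(s2w(X,Y,.008),max_speed=.12); print(F())
for z in(.005,.0035,.0028):
    ctrl.movel(s2w(X,Y,z),max_speed=.04); f=F(); print(f)
    if f[0][3]>3: break
ctrl.ungrasp(); ctrl.movel(s2w(X,Y,.12),max_speed=.2)
ctrl.movep(s2w(-.075,0,.20),quat())
im,d,C,W=grab("wrist"); cv2.imwrite("pics/w2.png",im); np.savez("/tmp/w2.npz",im=im,d=d,W=W)
S=np.dstack([w2s(W)*1000,W[...,2]*1000]);x,y,z=S[...,0],S[...,1],S[...,2]
p=(z>16)&(z<24)&(x<-8)&(x>-85)&(abs(y)<60);print("edge",np.nanmin(x[p]),np.nanmin(y[p]),np.nanmax(y[p]))
n=(z>17)&(z<24)&(x<-150)&(x>-200)&(y<40);print("stop",np.nanmin(x[n]),np.nanmax(x[n]))
g=(z>60)&(z<75)&(abs(y)<50)&(x>-30)&(x<30);print("gate",g.sum(),np.nanpercentile(x[g],[0,5,50,95,100]) if g.any() else 0)
n=(z<14)&(x<-20)&(x>-57)&(abs(y)<27);print("win",np.nanmin(x[n]),np.nanmax(x[n]),np.nanmin(y[n]),np.nanmax(y[n]))
h=(z>54)&(z<66)&(y>40)&(y<110)&(x>-150)&(x<-30);print("hood",np.nanmin(y[h])); print(F())
E
```

```text
(array([ 7.067,  0.243,  0.256, -0.158,  0.057]), array([-0.1475, -0.1418,  0.0085]))
(array([ 7.317, -0.275, -0.702, -0.117,  0.057]), array([-0.1479, -0.1422,  0.0054]))
(array([ 7.567, -0.377,  0.71 , -0.444,  0.057]), array([-0.148 , -0.142 ,  0.0035]))
(array([7.817, 0.308, 0.377, 1.114, 0.057]), array([-0.1479, -0.1421,  0.0029]))
edge -53.287821107790776 -55.13884999268069 55.010884713162326
stop -183.10936222251428 -150.10930996425313
gate 106 [-6.34560271 -6.30384837 -3.9771578  -1.10126558 -1.03085931]
win -56.971515869527146 -20.17581572994746 -26.963680736981953 26.917542341993702
hood 54.811850636799676
(array([ 9.742, -0.403, -0.137,  0.17 ,  0.085]), array([-0.076 , -0.0011,  0.1987]))
```

View pics/w2.png

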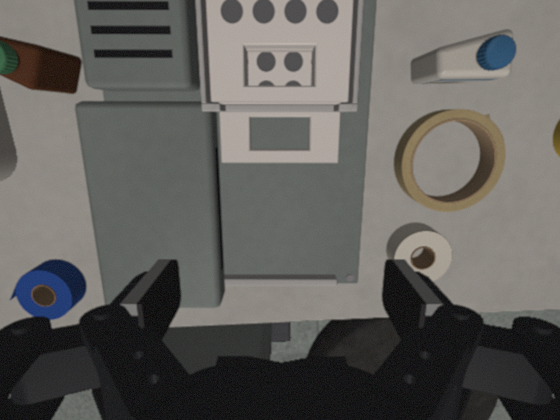

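The roll lies flat on the bench at (423,256), clear of the tape, and the station fit agrees with nominal. Next I'll hook the window.

```bash
python3 - <<'E'
from h import *
ctrl.close_gripper(20)
ctrl.movep(s2w(-.027,0,.08),quat()); 
ctrl.movel(s2w(-.027,0,.03),max_speed=.1);print(F())
ctrl.movel(s2w(-.027,0,.0135),max_speed=.05);f=F();print(f)
if abs(f[0][3])<5:
    for x in(-.033,-.045,-.07,-.095,-.115,-.13,-.138,-.143):
        ctrl.movel(s2w(x,0,.0125),max_speed=.06);f=F();print(f)
        if np.hypot(*f[0][1:3])>40: print("STOP");break
E
```

```text
(array([ 1.1742e+01, -3.4700e-01, -4.1200e-01, -9.0000e-03,  0.0000e+00]), array([-0.0266, -0.0002,  0.0308]))
(array([12.225,  0.072,  1.101,  0.514,  0.   ]), array([-0.0272,  0.0001,  0.0131]))
(array([12.475,  3.038,  0.907,  0.031,  0.   ]), array([-0.0323,  0.0001,  0.0129]))
(array([12.825,  1.912,  0.602,  1.141, -0.   ]), array([-0.0451, -0.0001,  0.0127]))
(array([13.392,  3.299,  0.085,  2.184, -0.   ]), array([-0.0698, -0.0001,  0.0126]))
(array([13.958,  0.5  , -1.006,  0.915, -0.   ]), array([-0.0959,  0.    ,  0.0123]))
(array([14.442,  0.51 ,  0.377, -0.49 ,  0.   ]), array([-1.162e-01, -1.000e-04,  1.240e-02]))
(array([14.842,  0.078, -0.127, -0.815, -0.   ]), array([-0.1307, -0.    ,  0.0125]))
(array([15.125,  0.405, -0.091, -1.208,  0.   ]), array([-0.1387, -0.    ,  0.0125]))
(array([15.375,  0.384,  0.921, -0.528,  0.   ]), array([-0.1435,  0.    ,  0.0125]))
```

```bash
python3 - <<'E'
from h import *
for x in np.arange(-.146,-.160,-.0015):
    ctrl.movel(s2w(x,0,.0125),max_speed=.03);f=F();print(f)
    if f[0][1]>7: break
X=f[1][0]
ctrl.movel(s2w(X+.003,0,.0125),max_speed=.03)
ctrl.movel(s2w(X+.003,0,.10),max_speed=.15)
ctrl.ungrasp()
ctrl.movep(s2w(-.085,-.04,.24),quat())
im,d,C,W=grab("wrist"); cv2.imwrite("pics/w3.png",im)
S=np.dstack([w2s(W)*1000,W[...,2]*1000]);x,y,z=S[...,0],S[...,1],S[...,2]
p=(z>17)&(z<25)&(x<0)&(x>-172)&(abs(y)<70)
for b in(-45,-20,20,45):
    k=p&(abs(y-b)<4); print(b,np.nanmin(x[k]),np.nanmax(x[k]))
for b in(-150,-90,-30):
    k=p&(abs(x-b)<4); print(b,np.nanmin(y[k]),np.nanmax(y[k]))
k=(x>10)&(x<150)&(abs(y)<45)&(z>35)&(z<70)
A=np.c_[x[k],y[k],np.ones(k.sum())];print("stack plane",np.linalg.lstsq(A,z[k],rcond=None)[0],np.median(z[k]),np.percentile(z[k],[5,95]))
E
```

```text
(array([15.625, -0.32 , -0.245,  0.713, -0.   ]), array([-0.1463,  0.    ,  0.0125]))
(array([15.875, -0.476,  0.307, -0.103, -0.   ]), array([-0.1477,  0.    ,  0.0125]))
(array([ 1.6125e+01, -6.5000e-02, -4.3900e-01,  4.0000e-03,  0.0000e+00]), array([-0.1492,  0.    ,  0.0125]))
(array([16.375,  0.166,  0.259,  0.027,  0.   ]), array([-0.1507, -0.    ,  0.0125]))
(array([16.625,  3.746, -0.49 , -2.35 , -0.   ]), array([-0.151 , -0.    ,  0.0126]))
(array([16.875,  7.223, -0.156, -4.346,  0.   ]), array([-0.1511, -0.    ,  0.0128]))
-45 -171.62919555243167 -15.253536993786387
-20 -171.74499996164388 -15.2429938272838
20 -171.76952628041929 -15.244591227928709
45 -171.60320682991625 -15.24926128894255
-150 -54.65214461123978 54.35300689266496
-90 -55.21191096205884 54.04148051550624
-30 -55.65192312427825 54.1947199954594
stack plane [ 9.16717447e-03 -2.16441663e-03  4.40071166e+01] 44.61284513660931 [43.0643853  45.90980388]
```

View pics/w3.png

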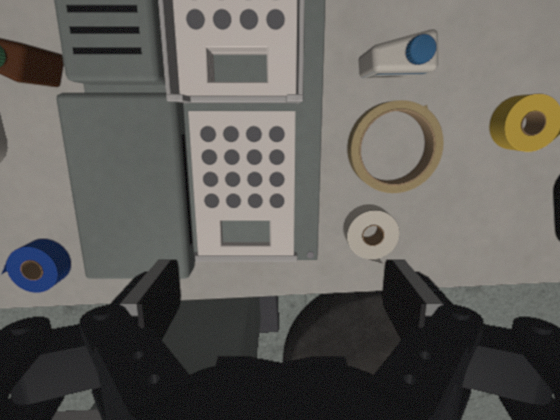

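Plate_1 lies flat and square against the near stop (columns 190–296, rows 108–255). The stack is flat with its top at 44 mm, and the roll, tape and bottles are unchanged. Next I'll push along +y with the open fingers spread along x.

```bash
python3 - <<'E'
from h import *
q0=np.array(get_state()["qpos"]);best=None
for t in(np.pi/2,-np.pi/2):
    q=ctrl.ik(s2w(-.094,-.078,.12),quat(t)); q2=ctrl.ik(s2w(-.094,.031,0),quat(t))
    print(t,None if q is None else np.round(q,2),None if q2 is None else np.round(q2,2))
    if q is not None and q2 is not None and (best is None or abs(q-q0).max()<best[0]): best=(abs(np.array(q)-q0).max(),t)
t=best[1]
ctrl.movep(s2w(-.094,-.078,.12),quat(t))
ctrl.movel(s2w(-.094,-.078,.02),max_speed=.12);print(F())
ctrl.movel(s2w(-.094,-.078,-.001),max_speed=.05);f=F();print(f)
if abs(f[0][3])<4:
    for y in(-.07,-.05,-.03,-.015,0,.01,.018):
        ctrl.movel(s2w(-.094,y,-.001),max_speed=.06);f=F();print(f)
        if f[0][2]<-20: print("STOP");break
E
```

```text
1.5707963267948966 [ 0.88  0.57 -0.66  1.86  0.45  0.87 -0.06] [ 0.59  0.69 -0.52  2.06  0.64  0.56 -0.44]
-1.5707963267948966 [ 0.42  0.5   0.05  1.86 -0.03  0.78 -2.71] [-0.1   0.72  0.55  2.06 -0.72  0.55 -2.22]
(array([21.633,  0.303,  0.304,  0.185,  0.085]), array([-0.0936, -0.0782,  0.0206]))
(array([22.2  ,  0.542, -0.611,  1.039,  0.085]), array([-0.0942, -0.0779, -0.0013]))
(array([ 2.2483e+01, -1.4000e-02,  4.3100e-01, -3.0900e-01,  8.6000e-02]), array([-0.0938, -0.0692, -0.0008]))
(array([22.967, -0.153, -0.185,  1.329,  0.086]), array([-0.094 , -0.0494, -0.001 ]))
(array([23.45 ,  1.052,  0.503,  0.564,  0.085]), array([-0.094 , -0.0294, -0.001 ]))
(array([23.85 , -0.173, -0.482, -0.36 ,  0.085]), array([-0.094 , -0.0143, -0.001 ]))
(array([24.25 , -0.423, -0.753,  0.258,  0.086]), array([-0.094 ,  0.0007, -0.001 ]))
(array([24.567, -0.923,  1.072,  1.199,  0.085]), array([-0.094 ,  0.0106, -0.001 ]))
(array([ 2.485e+01,  7.400e-02,  6.000e-03, -2.990e-01,  8.500e-02]), array([-0.094 ,  0.0186, -0.001 ]))
```

```bash
python3 - <<'E'
from h import *
for y in np.arange(.021,.042,.0015):
    ctrl.movel(s2w(-.094,y,-.001),max_speed=.03);f=F();print(f)
    if f[0][2]<-8: break
Y=f[1][1]
ctrl.movel(s2w(-.094,Y-.006,-.001),max_speed=.05)
ctrl.movel(s2w(-.094,Y-.02,.10),max_speed=.15)
ctrl.movep(s2w(-.085,-.04,.24),quat())
im,d,C,W=grab("wrist"); cv2.imwrite("pics/w4.png",im)
S=np.dstack([w2s(W)*1000,W[...,2]*1000]);x,y,z=S[...,0],S[...,1],S[...,2]
p=(z>16)&(z<25)&(x<-9)&(x>-172)&(y<55)&(y>0)
for b in(-150,-120,-90,-60,-30):
    k=p&(abs(x-b)<4); print(b,k.sum(),np.nanmin(y[k]) if k.any() else 0)
k=(x>10)&(x<150)&(abs(y)<45)&(z>35)&(z<70);print("stack",np.median(z[k]))
E
```

```text
(array([25.1  , -0.158,  0.047, -0.038,  0.086]), array([-0.094 ,  0.0212, -0.001 ]))
(array([25.35 ,  0.156, -0.733,  0.451,  0.086]), array([-0.094 ,  0.0226, -0.001 ]))
(array([25.6  ,  0.033, -0.491,  0.695,  0.085]), array([-0.094 ,  0.0241, -0.001 ]))
(array([25.85 ,  0.468,  0.085,  0.621,  0.085]), array([-0.094 ,  0.0257, -0.001 ]))
(array([26.1  ,  1.088,  0.817, -0.447,  0.086]), array([-0.094 ,  0.0272, -0.001 ]))
(array([26.35 , -0.3  , -0.195,  0.211,  0.085]), array([-0.094 ,  0.0287, -0.001 ]))
(array([26.6  , -0.23 ,  0.285,  0.574,  0.085]), array([-0.094 ,  0.0302, -0.001 ]))
(array([26.85 , -0.541, -0.282,  0.09 ,  0.086]), array([-0.094 ,  0.0317, -0.001 ]))
(array([27.1  , -1.512, -2.336,  0.312,  0.085]), array([-0.0941,  0.0326, -0.001 ]))
(array([27.35 , -1.054, -7.113, -0.705,  0.085]), array([-0.0941,  0.0326, -0.0009]))
(array([ 27.6  ,  -1.76 , -11.145,  -1.057,   0.085]), array([-0.0941,  0.0327, -0.0008]))
-150 81 41.75654149807334
-120 89 41.72219867719914
-90 97 41.79353724176884
-60 105 41.750298505609095
-30 106 41.547754107969254
stack 44.653867771405544
```

View pics/w4.png

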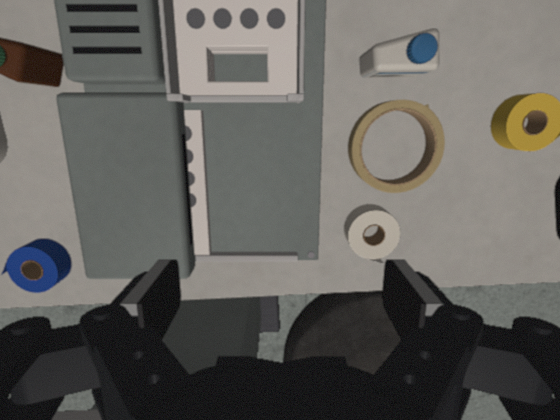

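Plate_1 is home: its trailing edge is at y≈41.7 mm against 42 nominal, and square. The stack is flat, and the roll and bystanders are in place.

```bash
python3 -c "
from h import *
print(ticket.close_job(),F())"
```

```text
the job is handed in; nothing more can be done
the job is handed in; nothing more can be done
```

The job is done and handed in: the white label roll lies flat on the bench, plate_1 is home against the end wall under the hood, the other three plates lie flat in the magazine, and the tape and both bottles were left untouched.

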